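# Hold the heat sink ready over the big chip

### The job

Pick up the black finned heat sink, carry it over the row of parts bins without touching the bins, and stop with it hovering about 8 mm above the big metal-lidded chip of the circuit board: level, centred on the chip, its fins running along the long side of the board, and touching neither the board nor its carrier at any time. Finish while still holding it there, gripped and motionless, so that a colleague can check the fit before it is bonded; leave the other things on the bench where they are.

Things in the scene. Friction and masses are not known exactly. Their poses are not given: they have to be found in the camera images.
- heat_sink_center (a point): centre of the loose black heat sink, 45 x 45 mm and 23 mm high, 11.5 mm above its underside; z up, x along its upright thin fins, y across them. It weighs roughly 60 to 130 g and may be gripped by either pair of opposite sides
- heat_sink: the same heat sink; origin at the centre of its underside, same axes
- chip_top (a point): centre of the top face of the big chip's square steel lid (lid 38 x 38 mm, 22 mm above the bench), the larger of the two chips on the green board; z up, y along the long side of the board, x along the short side. Other parts of the board stand at most 2 mm above this face within 65 mm of it, except the four corner posts
- carrier: fixed aluminium board carrier, 110 x 150 mm (x, y), holding the green board (80 x 126 mm); origin at the centre of its underside on the bench, y along its long side. The chip's centre is at y = -18 mm in this frame. Four black-capped posts, 14 mm across and 46 mm high, stand at x = +-47, y = +-67 mm
- bin_row: fixed row of four open plastic parts bins on a steel plate between the heat sink and the carrier, 282 mm long (x) and 122 mm across (y), 57 mm high; origin at the centre of its underside on the bench
Mind the look-alikes: they are no part of the job. What is shaped like the heat_sink but red is not meant.

How it is judged:
On the way:
1. the heat sink is carried above the row of bins, clear of it (x of heat_sink_center in the frame of bin_row between -0.15 and 0.15 m and y of heat_sink_center in the frame of bin_row between -0.06 and 0.06 m and z of heat_sink_center in the frame of bin_row above 0.068 m).
At the end, for the whole second after the job is handed in: the heat sink is held in the gripper and still, its underside 2.5 to 15 mm above the big chip's lid, its centre within 7 mm of the lid's centre horizontally, level within 0.10 rad, its fins within 0.12 rad of the board's long side, touching neither board nor carrier nor bins (horizontal distance between heat_sink_center and chip_top below 0.007 m and z of heat_sink_center in the frame of chip_top between 0.014 and 0.0265 m and angle between the x axis of heat_sink and the y axis of chip_top, either way round below 0.12 rad and angle between heat_sink's own z axis and vertical below 0.1 rad and contact force between the fingers and heat_sink above 0.5 N and contact force between heat_sink and carrier below 0.05 N and contact force between heat_sink and bin_row below 0.05 N and linear speed of heat_sink below 0.02 m/s and angular speed of heat_sink below 0.2 rad/s); the arm keeps its last pose, push and grip.
It fails at once if the bins are touched (contact force between any of heat_sink, the fingers, the arm and bin_row above 1 N).
It fails at once if the board or its carrier is touched (contact force between any of heat_sink, the fingers, the arm and carrier above 0.5 N).
It fails at once if another thing on the bench is displaced by more than 15 mm (distance of any of connector_block, loupe, solder_spool, tape_amber, hex_key_set, parts_dish, spare_knob from where it was at the start of the episode above 0.015 m).
It also fails if it takes over 42 s, if anything falls off the work surface, if the arm or the gripper's body presses on something with over 40 N, if the wrist force passes 120 N, or if a joint passes its speed limit or range.

### The arm

A 6-joint arm with a two-finger parallel gripper is mounted at the origin on a cart in front of the work surface, level with it; the furniture and walls round the work are solid. World frame = base frame: x ahead of the robot, y to its left, z up, the work surface at z = 0. Lengths are in m, angles in rad, forces in N, time in s.
With the tool pointing down it reaches from about 0.35 to 0.975 m from the base axis. Payload 7.1 kg.
Tool frame: the origin (TCP) lies midway between the tips of the shut fingers; the grasp point (between the pads) lies 19 mm behind it; z points along the fingers, y is the line along which they close (so a half turn about z gives the same grasp; the last joint's range is limited). The gripper opens to 88 mm and grips with 3 to 60 N. Pads are 20 mm wide; open, the fingers measure 115 mm over their backs; the gripper's body (75 mm by 178 mm) begins 61 mm behind the grasp point.
Start: joints at [1.162, 0.423, 1.63, -0, 1.089, -0.019], TCP at [0.237, 0.578, 0.223] pointing down, gripper open.
Joint ranges: [-3, 3], [-0.9, 2.11], [0.09, 2.58], [-1.31, 4.45], [0.11, 2.69], [-2.54, 2.54]. Speed limits (rad/s): [2.39, 2.39, 3.01, 3.14, 3.14, 3.14].

### API

Orientations are given as a unit quaternion [w, x, y, z].
In Python, from station import move_pose, movel, movej, command_gripper, wait, inverse_kinematics, read_camera, camera_info, MotionError, job_done, get_time, get_joint_pos, get_qvel, get_effort, get_tcp_pos, get_ee_rot, get_ft_force, get_ft_torque, get_grip_width, get_finger_force gives the robot as it stands. Calls block until the motion is done:
- move_pose(position, orientation): joint-space move of the TCP to a pose.
- movel(position, frame=None, v=0.15, until_force=None): straight line of the TCP; frame=None keeps the orientation; v is the mean speed in m/s. With until_force (N) it stops when the force on the tool has changed by that much, and returns True; else False.
- movej(angles): joint-space move.
- command_gripper(opening): opening from 0.0 (shut) to 1.0 (fully open); the grip force is fixed at half the most; returns when the fingers have stopped.
- wait(seconds).
- inverse_kinematics(position, orientation): joint angles nearest the present ones, or None.
- read_camera(name): name is "scene" or "top" or "wrist"; returns the picture (420x560x3 uint8, red, green, blue); there is no depth.
- camera_info(name): a dict with "intrinsics" (3x3 intrinsics, pixels), "T" (4x4, takes a point from camera to world coordinates); the wrist camera has in their place "tool_from_camera" (4x4, takes a point from camera to tool coordinates, whose origin is the TCP and whose axes are the flange's). Camera axes: x right, y up, looking along -z (the intrinsics and any distortion apply to the point x, -y, -z); pixel columns grow to the right and rows downward; lengths in m; the calibration is good to about 2 mm. The wrist camera is an equidistant fisheye: a pixel r from the principal point sees the ray r / f radians off the axis. A picture is of the moment at which its call begins: read the wrist's pose just before it. camera_info takes no time and is no camera call.
A pose or a line that the arm cannot do raises MotionError and nothing moves.
- job_done(): hands the job in; it is judged then, once.
Readings, each from a call of its own:
- get_time(): time.
- get_joint_pos(): joint angles.
- get_qvel(): joint speeds.
- get_effort(): joint torques, N m.
- get_tcp_pos(): TCP position.
- get_ee_rot(): TCP orientation.
- get_ft_force(): force on the tool from outside, world axes, zero at the start.
- get_ft_torque(): the same for the moment, N m.
- get_grip_width(): opening from 0.0 (shut) to 1.0 (fully open).
- get_finger_force(): force on a finger pad.
Only numpy, scipy, OpenCV 4.12 (cv2) and the standard library are available. Lean on these libraries where they do the work, as an engineer would, in place of code of your own. Each camera call takes 0.05 s, during which the arm holds its last target. There are 200 camera calls.

## Working session

There is one attempt and no reset: what is moved stays moved. The work goes in short steps, each a Python script; the robot and the scene stay as the last script left them, time stands still between calls to the robot, and variables do not carry over. Pictures are saved under pics/ and viewed, at most 10 in all, crops included, and the job is handed in when it is done.

```bash
mkdir -p pics; ls
python3 - <<'E'
from station import *
import cv2
for n in("top","scene"):
    im=read_camera(n); cv2.imwrite(f"pics/{n}0.png",im[:,:,::-1])
    i=camera_info(n); print(n,i)
print(get_time(),camera_info("wrist"),get_ee_rot())
E
```

```text
pics
top {'intrinsics': array([[491.07016459,   0.        , 279.11958448],
       [  0.        , 491.07016459, 211.35577483],
       [  0.        ,   0.        ,   1.        ]]), 'T': array([[ 0.00554801,  0.98720877, -0.15933631,  0.30971521],
       [-0.99997987,  0.00596781,  0.00215625, -0.01867082],
       [ 0.00307956,  0.15932114,  0.98722201,  1.15248489],
       [ 0.        ,  0.        ,  0.        ,  1.        ]])}
scene {'intrinsics': array([[509.10188095,   0.        , 288.2135423 ],
       [  0.        , 509.10188095, 208.13180493],
       [  0.        ,   0.        ,   1.        ]]), 'T': array([[ 0.7363311 ,  0.43266237, -0.52021129, -0.21972976],
       [-0.67661014,  0.46640204, -0.56979632, -0.79746836],
       [-0.00390182,  0.77153899,  0.63617008,  0.90000389],
       [ 0.        ,  0.        ,  0.        ,  1.        ]])}
0.1 {'intrinsics': array([[325.1922621 ,   0.        , 282.90929601],
       [  0.        , 325.1922621 , 207.71731453],
       [  0.        ,   0.        ,   1.        ]]), 'tool_from_camera': array([[-5.18468358e-04,  9.56622336e-01,  2.91330460e-01,
         7.90608477e-02],
       [ 9.99999761e-01,  6.29172011e-04, -2.86313230e-04,
         5.90347547e-04],
       [-4.57190602e-04,  2.91330242e-01, -9.56622434e-01,
        -1.62076746e-01],
       [ 0.00000000e+00,  0.00000000e+00,  0.00000000e+00,
         1.00000000e+00]])} [-1.22211776e-04  1.93673065e-01  9.81065875e-01 -6.90552109e-04]
```

View pics/top0.png

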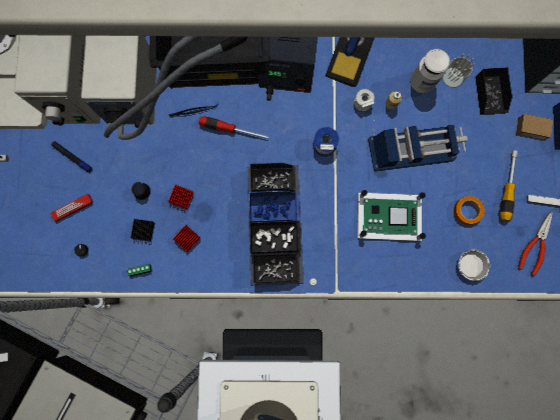

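View pics/scene0.png

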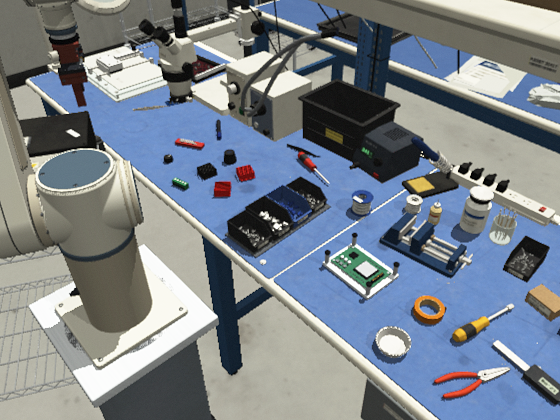

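Candidates: black finned square at top (143,230), red look-alikes at (181,197) and (187,238), and black round knobs at (140,190) and (82,250). The black finned square fits the description. I'll confirm it in an enlarged crop and locate the chip at about (398,216).

```bash
cat > h.py <<'E'
import numpy as np, cv2
from station import *
from scipy.spatial.transform import Rotation as R
def px2w(n,u,v,z,pose=None):
    i=camera_info(n);K=i["intrinsics"]
    if n=="wrist":
        T=np.eye(4);p,q=pose;T[:3,:3]=R.from_quat(np.roll(q,-1)).as_matrix();T[:3,3]=p;T=T@i["tool_from_camera"]
        a,b=(u-K[0,2])/K[0,0],(v-K[1,2])/K[1,1];r=np.hypot(a,b)+1e-12
        d=np.array([np.sin(r)*a/r,-np.sin(r)*b/r,-np.cos(r)])
    else:
        T=i["T"];d=np.array([(u-K[0,2])/K[0,0],-(v-K[1,2])/K[1,1],-1])
    d=T[:3,:3]@d;return T[:3,3]+d*(z-T[2,3])/d[2]
def down(yaw):  # tool pointing down; tool x axis at heading yaw
    q=(R.from_euler('z',yaw)*R.from_euler('x',np.pi)).as_quat();return np.roll(q,1)
def wrist(name):
    p=(get_tcp_pos(),get_ee_rot());im=read_camera("wrist")[:,:,::-1].copy();cv2.imwrite(name,im);np.savez(name+".npz",p=p[0],q=p[1]);return im,p
E
python3 - <<'E'
from h import *
im=cv2.imread("pics/top0.png")
a=cv2.resize(im[170:290,60:220],None,fx=2.5,fy=2.5,interpolation=2)
b=cv2.resize(im[170:290,340:500],None,fx=2.5,fy=2.5,interpolation=2)
cv2.imwrite("pics/crop1.png",np.hstack([a,b]))
for n,u,v,z in[("hs",143,230,.02),("chip",398,216,.022),("bin_a",250,164,.057),("bin_b",297,164,.057),("bin_c",301,284,.057),("bin_d",252,284,.057)]:print(n,px2w("top",u,v,z).round(4))
R0=R.from_quat(np.roll(get_ee_rot(),-1)).as_matrix();print(R0.round(3))
p=px2w("top",143,230,.02)
for y in np.arange(-180,180,30):
    q=inverse_kinematics([p[0],p[1],.2],down(np.radians(y)));print(y,None if q is None else np.round(q,2))
E
```

```text
hs [0.4468 0.2944 0.02  ]
chip [ 0.4829 -0.2982  0.022 ]
bin_a [0.5962 0.0464 0.057 ]
bin_b [ 0.5969 -0.0615  0.057 ]
bin_c [ 0.3244 -0.0703  0.057 ]
bin_d [0.3238 0.0379 0.057 ]
[[-0.925  0.38  -0.001]
 [ 0.38   0.925 -0.001]
 [-0.    -0.001 -1.   ]]
-180 [ 0.56  0.32  1.85  0.    0.97 -1.01]
-150 [ 0.56  0.32  1.85  0.    0.97 -1.53]
-120 [ 0.56  0.32  1.85  0.    0.97 -2.06]
-90 None
-60 None
-30 None
0 [ 0.56  0.32  1.85 -0.    0.97  2.13]
30 [ 0.56  0.32  1.85 -0.    0.97  1.61]
60 [ 0.56  0.32  1.85 -0.    0.97  1.08]
90 [ 0.56  0.32  1.85 -0.    0.97  0.56]
120 [ 0.56  0.32  1.85 -0.    0.97  0.04]
150 [ 0.56  0.32  1.85  0.    0.97 -0.49]
```

View pics/crop1.png

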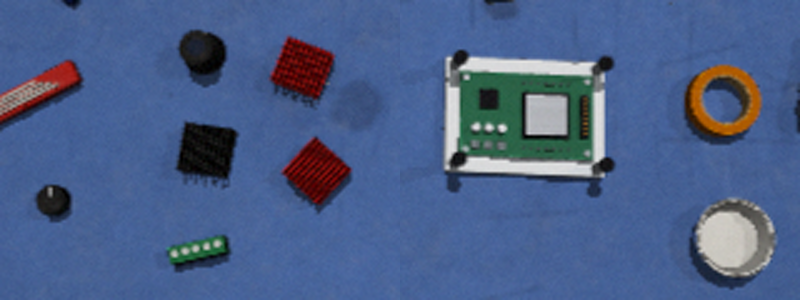

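The crop confirms the black finned block (crop (207,151)); its neighbours are red or round. The chip lid is at crop (547,115). Now a close look with the wrist camera.

Run:
```python
from h import *
move_pose([.447,.294,.13],down(np.radians(172)))
im,p=wrist("pics/w1.png");print(get_time(),p)
```

```text
1.5167 (array([0.44710517, 0.29479235, 0.13030075]), array([2.81140234e-04, 6.96012366e-02, 9.97574809e-01, 2.97969177e-04]))
```

View pics/w1.png

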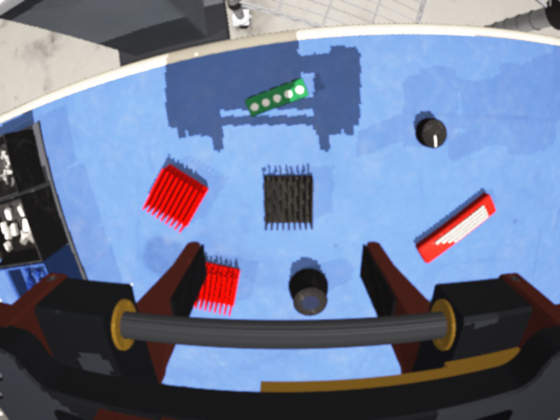

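Run:
```python
from h import *
im=cv2.imread("pics/w1.png")[150:245,245:335]
im=np.clip(im.astype(float)*2.2,0,255).astype(np.uint8)
cv2.imwrite("pics/w1c.png",cv2.resize(im,None,fx=6,fy=6,interpolation=cv2.INTER_CUBIC))
```

```text
(no output)
```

View pics/w1c.png

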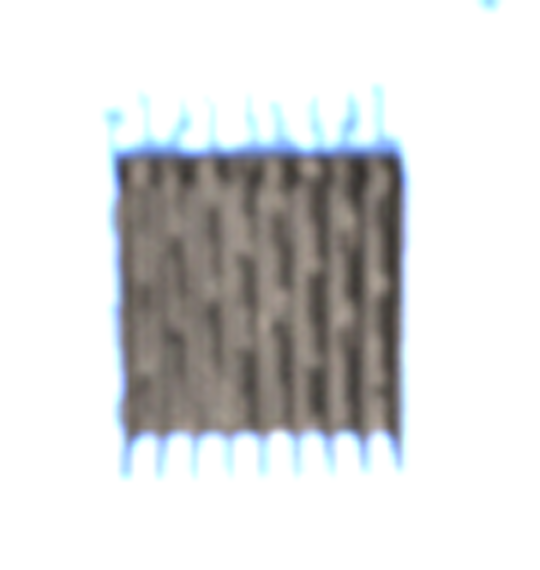

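Run:
```python
from h import *
d=np.load("pics/w1.png.npz");p=(d["p"],d["q"])
f=lambda a,b,z:px2w("wrist",a/6+245-.42,b/6+150-.42,z,p)
BL,BR=f(123,472,.023),f(403,467,.023)
TL,TR=f(116,153,.0),f(404,153,.0)
print(BL,BR,TL,TR,np.linalg.norm(BL-BR),np.linalg.norm(TL-TR))
B=(BL+BR)/2;T=(TL+TR)/2;e=B-T;print(np.linalg.norm(e[:2]),(B+T)/2)
for a,b in[(TL,BL),(TR,BR),(T,B)]:
    g=b-a;print("yaw fins",np.degrees(np.arctan2(g[1],g[0])))
g=BL-BR;print("yaw across",np.degrees(np.arctan2(g[1],g[0]))); g=TL-TR;print(np.degrees(np.arctan2(g[1],g[0])))
for y in(0,90,-90,180,85,-95):
    q=inverse_kinematics([.483,-.298,.2],down(np.radians(y)));print(y,None if q is None else np.round(q,2))
```

```text
[0.4669187  0.27651293 0.023     ] [0.47194105 0.31753681 0.023     ] [0.42388635 0.280954   0.        ] [0.42998129 0.32453656 0.        ] 0.04133016940483924 0.04400667997087769
0.042879343064442105 [0.44818185 0.29988507 0.0115    ]
yaw fins -5.8922333227072485
yaw fins -9.47089171251464
yaw fins -7.666515216566008
yaw across -96.97970838860898
-97.96107523745185
0 [-0.57  0.37  1.78 -0.    1.    1.  ]
90 [-0.57  0.37  1.78  0.    1.   -0.57]
-90 None
180 [-0.57  0.37  1.78  0.    1.   -2.14]
85 [-0.57  0.37  1.78  0.    1.   -0.49]
-95 None
```

Fins run along heading −7.7°, with the centre at about (0.448, 0.300). I'll grasp across the fins with tool x along 172°.

Run:
```python
from h import *
q=down(np.radians(172.2))
move_pose([.448,.2995,.06],q)
print(movel([.448,.2995,.004],v=.06,until_force=15),get_tcp_pos())
command_gripper(0.0);print("w",get_grip_width()*88,get_finger_force())
f0=get_ft_force();movel([.448,.2995,.16],v=.15);wait(.3)
print("w",get_grip_width()*88,get_finger_force(),get_ft_force()-f0,get_ft_torque())
if get_grip_width()*88>35:
    move_pose([.5,0,.17],down(np.radians(130)));print(get_tcp_pos())
    move_pose([.483,-.355,.15],down(np.radians(90)))
    wait(.3);wrist("pics/w2.png")
print(get_time(),get_tcp_pos(),get_grip_width()*88)
```

```text
False [0.44820283 0.29965211 0.00422447]
w 45.19596291129308 30.00003886409104
w 44.71777826996223 29.99979796819389 [ 0.25610946  0.20612257 -1.37150742] [ 0.06257382 -0.03018358  0.01285911]
[0.50009847 0.00067086 0.17000945]
8.0583 [ 0.48332346 -0.35442336  0.15012008] 44.68832397497873
```

View pics/w2.png

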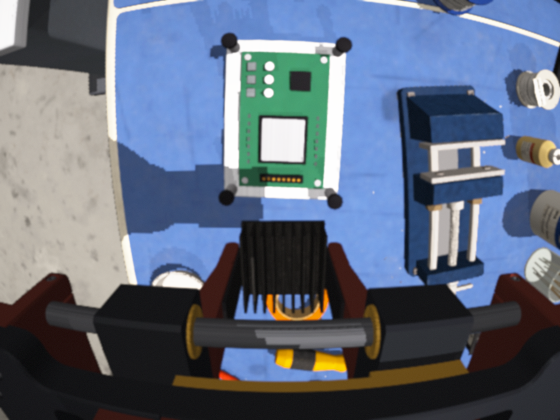

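Heat sink is held (near edge row ~222, cols 241–326). The lid is at about (282,140).

Run:
```python
from h import *
im=cv2.imread("pics/w2.png");d=np.load("pics/w2.png.npz");p=(d["p"],d["q"])
m=((im.min(2)>150)).astype(np.uint8);m[:,:250]=0;m[:,315:]=0;m[:108]=0;m[172:]=0
n,l,s,c=cv2.connectedComponentsWithStats(m);k=1+s[1:,4].argmax()
cn=max(cv2.findContours((l==k).astype(np.uint8),0,2)[0],key=cv2.contourArea)
box=cv2.approxPolyDP(cn,.06*cv2.arcLength(cn,True),True)[:,0];print(s[k],box)
W=np.array([px2w("wrist",*b,.022,p) for b in box.astype(float)]);print(W.round(4),np.linalg.norm(np.roll(W,-1,0)-W,axis=1).round(4),"ctr",W.mean(0), px2w("wrist",*c[k],.022,p))
# carrier posts tops / corners for yaw
P=np.array([px2w("wrist",u,v,.046,p) for u,v in[(229,41),(344,45),(335,201),(226,198)]]);print("posts",P.round(4),P.mean(0))
for a,b in[(3,0),(2,1)]:
    g=P[a]-P[b];print("yaw",np.degrees(np.arctan2(g[1],g[0])))
# held heat sink: corners
for u,v,dz in[(241,222,-.004),(326,222,-.004),(241,222,.019),(326,222,.019),(246,310,.019),(324,310,.019)]:
    print("hs rel",dz,(px2w("wrist",u,v,p[0][2]+dz,p)-p[0]).round(4))
c=im[205:325,225:345].astype(float)*2.5
a=cv2.resize(np.clip(c,0,255).astype(np.uint8),None,fx=3.3,fy=4.5,interpolation=2)
b=cv2.resize(im[100:180,240:325],(396,540),interpolation=2)
cv2.imwrite("pics/w2c.png",np.hstack([a,b]))
```

```text
[ 261  118   44   44 1829] [[263 118]
 [261 159]
 [302 161]
 [304 120]]
[[ 0.4671 -0.2795  0.022 ]
 [ 0.465  -0.3164  0.022 ]
 [ 0.5019 -0.3182  0.022 ]
 [ 0.5033 -0.2812  0.022 ]] [0.037  0.037  0.037  0.0362] ctr [ 0.48429    -0.29882932  0.022     ] [ 0.48422816 -0.298924    0.022     ]
posts [[ 0.4409 -0.2139  0.046 ]
 [ 0.5341 -0.2169  0.046 ]
 [ 0.5293 -0.3489  0.046 ]
 [ 0.4359 -0.3462  0.046 ]] [ 0.48507959 -0.28149335  0.046     ]
yaw -92.17021587564639
yaw -92.0723764072132
hs rel -0.004 [-0.0217  0.0216 -0.004 ]
hs rel -0.004 [ 0.0246  0.0216 -0.004 ]
hs rel 0.019 [-0.0185  0.0297  0.019 ]
hs rel 0.019 [0.0213 0.0297 0.019 ]
hs rel 0.019 [-0.0184 -0.02    0.019 ]
hs rel 0.019 [ 0.023 -0.02   0.019]
```

View pics/w2c.png

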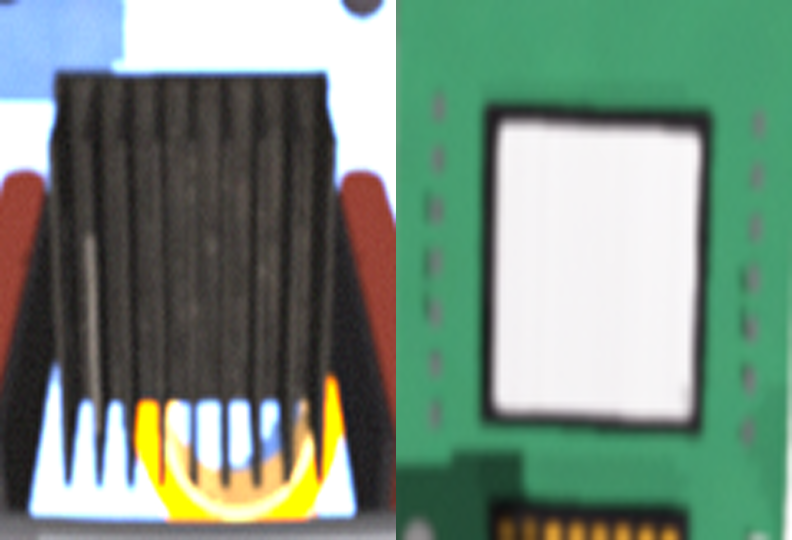

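Lid centre is at about (0.484,−0.299), yaw 87.9°, and the post positions agree. The sink sits centred and level in the hand.

Run:
```python
from h import *
q=down(np.radians(87.9));x,y=.4832,-.2990
move_pose([x,y,.12],q)
movel([x,y,.06],v=.08)
print("stop",movel([x,y,.0345],v=.03,until_force=4));wait(.5)
wrist("pics/w3.png");s=read_camera("scene")[:,:,::-1];t=read_camera("top")[:,:,::-1]
cv2.imwrite("pics/fin.png",np.hstack([cv2.resize(s[220:310,300:420],(400,300),interpolation=2),cv2.resize(cv2.imread("pics/w3.png"),(400,300))]))
print(get_time(),get_tcp_pos(),get_ee_rot(),get_grip_width()*88,get_finger_force(),get_ft_force())
```

```text
stop False
10.9667 [ 0.48320707 -0.29900376  0.03451586] [1.23766320e-05 7.19936649e-01 6.94039783e-01 1.68049774e-06] 44.77306890865904 29.99976779334247 [ 0.45719085 -0.25505818 -1.36572135]
```

View pics/fin.png

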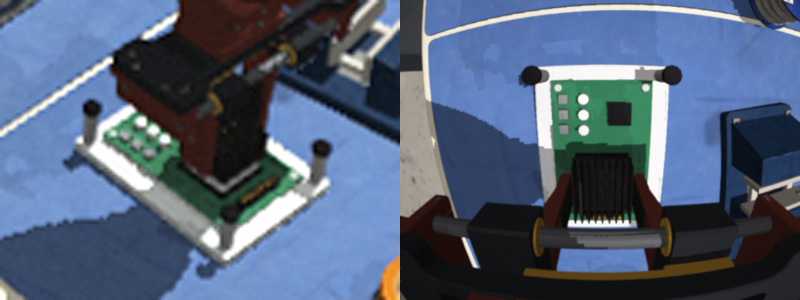

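The sink hovers squarely over the lid, with a lit gap visible below it in the left picture around (235,180). It's aligned with the board, and the force reading shows no contact.

```bash
python3 -c "
from station import *
print(abs(get_qvel()).max());print(job_done())"
```

```text
0.002034604646469006
the job is handed in; nothing more can be done
None
```

The job is handed in: the black heat sink is gripped and still, about 8 mm above the big chip's lid, centred and level with its fins along the board's long side, and no contact showed in the force readings.

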